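# Stopper the eight-well sample block

### The job

Close the aluminium sample block beside the weighing area: pick up the white stopper plate by its ridge, carry it over with its cut corners above the block's cut corners, and lower it gently so that all eight teeth enter their wells and the plate lies fully home, flush on the block. Feel for the wells rather than ramming the plate down, let go, and leave everything else on the bench where it stands.

Things in the scene. Friction and masses are not known exactly. Their poses are not given: they have to be found in the camera images.
- plate_mid (a point): White plastic stopper plate, about 160 g, loose, standing on its teeth. 56 (its x) x 132 (y) x 62 mm high; this point is its centre, 31 mm above the tooth tips. Teeth 24 mm long, slab 8 mm thick (underside 7 mm below this point), and along the middle of the top a grip ridge 14 mm thick (x), 80 mm long (y, centred here), 30 mm high, its top 31 mm above this point. z up.
- plate_tips (a point): Centre of the stopper plate at the level of its tooth tips, same axes. The slab's two +y corners are cut off at 45 degrees (12 mm). Eight square teeth 12 x 12 mm, the last 3 mm tapering to 9 x 9 mm, two rows at x = -15 and +15 mm, at y = -53, -27, -1 and +31 mm: the wider gap towards the cut end means they go in one way round only.
- carrier: Grey metal carrier fixed to the bench, 88 (x) x 174 mm (y), holding the aluminium sample block; origin at the centre of its underside, z up. Floor 10 mm thick; low rim 24 mm above the bench; a small black clamp screw on each long side reaches 56 mm from the middle. With the stopper plate fully home its slab lies on the block's top face, and the plate's centre is 57 mm above the bench.
- block_mean (a point): Point on the carrier: mean place of the centre of the sample block's top face, 50 mm above the bench; carrier's axes. Block 56 (x) x 132 mm (y), two +y corners cut like the plate's; eight square wells 14.4 mm wide, 30 mm deep, laid out about the block's own centre exactly as the teeth about the plate's. The block is centred in x and parallel to the carrier, but not in y.
- block_end (a point): Point on the carrier: mean place of the middle of the block's cut (+y) end, at its top. The block is clamped fast anywhere from 12 mm towards -y to 12 mm towards +y of its mean place: how far is not reported and must be seen or felt. It does not yield. Teeth that miss land on its top face; the tapered tips slip in when within about 2 mm of the right place.
- amber_bottle: brown glass jar with a black cap, 64 mm across and 125 mm tall, loose; origin at the centre of its underside. Not to be touched.
- white_bottle: white plastic bottle with a black cap, 68 mm across and 135 mm tall, loose; origin at the centre of its underside. Not to be touched.
- beaker: small open glass beaker, 60 mm across and 70 mm tall, loose; origin at the centre of its underside. Not to be touched.
- dish: shallow round steel weighing dish, 80 mm across and 22 mm high, loose; origin at the centre of its underside. Not to be touched.
- paper_pad: pad of white weighing papers lying flat, 70 x 70 x 10 mm, loose; origin at the centre of its underside. Not to be touched.
- spatula: steel lab spatula 180 mm long, lying flat, loose; origin on its underside, x along it. Not to be touched.
Not all that is in view belongs to the job. Leave any purple look-alike of the part that bears plate_mid alone.

How it is judged (in metres and radians):
On the way:
1. the stopper plate is lifted off the bench and carried above the block, clear of it (height (world z) of plate_mid above 0.085 m and horizontal distance between plate_mid and carrier below 0.03 m), for 0.05 s.
At the end, for the whole second after the job is handed in: The stopper plate lies at rest with all teeth in their wells, slab flush on the block: its centre 54.5 to 59.5 mm above the carrier's underside, within 5 mm of the carrier's middle across and 16.5 mm along, level to 0.04 rad, let go (z of plate_mid in the frame of carrier between 0.0545 and 0.0595 m and x of plate_mid in the frame of carrier between -0.005 and 0.005 m and y of plate_mid in the frame of carrier between -0.0165 and 0.0165 m and angle between plate_mid's own z axis and vertical below 0.04 rad and linear speed of plate below 0.02 m/s); the robot touches nothing.
It fails at once if the plate is rammed against the block or carrier (over 100 N) (contact force between plate and carrier above 100 N).
It fails at once if something else on the bench is moved by more than 25 mm (distance of any of amber_bottle, white_bottle, beaker, dish, paper_pad, spatula from where it was at the start of the episode above 0.025 m).
It also fails if it takes over 72 s, if anything falls off the work surface, if the arm or the gripper's body presses on something with over 40 N, if the wrist force passes 120 N, or if a joint passes its speed limit or range.

### The arm

A 7-joint arm with a two-finger parallel gripper is mounted at the origin on the work surface. World frame = base frame: x ahead of the robot, y to its left, z up, the work surface at z = 0. Lengths are in mm, angles in rad, forces in N, time in s.
With the tool pointing down it reaches from about 400 to 850 mm from the base axis. Payload 6.9 kg.
Tool frame: the origin (TCP) lies at the very end of the fingers, on their centre line; the grasp point (between the pads) lies 19 mm behind it (robot.grip_depth is the distance from the TCP to the grasp point, in mm); z points along the fingers, y is the line along which they close (so a half turn about z gives the same grasp; the last joint's range is limited). The gripper opens to 85 mm and grips with 20 to 120 N. Pads are 22 mm wide; open, the fingers measure 114 mm over their backs; the gripper's body (76 mm by 85 mm) begins 54 mm behind the grasp point. The pads swing forward as they close: fully open they stand 13 mm farther back than shut.
Start: joints at [1.296, 0.507, -0.238, 1.5, 0.126, 1.149, -0.155], TCP at [231.68, -580.462, 231.275] pointing down, gripper open.
Joint ranges: [-3.08, 3.08], [-0.24, 2.05], [-1.43, 1.35], [0, 2.5], [-1.52, 4.66], [0.17, 1.96], [-2.89, 2.89]. Speed limits (rad/s): [2.39, 2.39, 3.14, 3.14, 3.14, 3.14, 3.14].

### API

Orientations are given as [roll, pitch, yaw] about the fixed x, y, z axes, in that order (R = Rz(yaw) Ry(pitch) Rx(roll)).
In Python, from cell import robot, viewer gives the robot as it stands.
- The arm moves only by the shell command python3 -m handwheel 'ROWS'. ROWS is JSON, a list of rows, each a list of 3 entries, a list of its own where there are three numbers: the finger opening in mm, from 0 to 85.4, then the shift along the tool's x, y, z in mm, then the turn about the tool's z in degrees. A call has 1 to 12 rows; each row shifts and turns the commanded pose from where the row before left it, along the tool's axes as they then stand; what a row does not reach is not made up. A row lasts 1/8 s, in which the tool goes at most 62.5 mm and 10.7 degrees, less where a joint would pass 70% of its speed; a pose out of reach is approached as far as the arm can. A call with a gripper value outside its range is refused whole. The fingers move at their own pace and stop on an object; the grip force is fixed at half the most. Time passes only in rows, so rows that do not move let the fingers close. It gives the time, the measured TCP pose, the force, the opening and the grip force at its end, in the units of the state.
- robot.state(): the state, without advancing time (a new reading comes with each control period).
- viewer.snapshot(name): name is "side" or "top" or "wrist"; returns the picture (480x640x3 uint8, blue, green, red); there is no depth.
- viewer.get_calibration(name): a dict with "fovy" (degrees; the focal length in pixels is half the picture's height over the tangent of half this angle, whatever the lens; pixels are square), "cx", "cy" (the principal point, pixels), "pose" (4x4, takes a point from camera to world coordinates); the wrist camera has in their place "T_tool_cam" (4x4, takes a point from camera to tool coordinates, whose origin is the TCP and whose axes are the flange's). Camera axes: x right, y down, z forward; pixel columns grow to the right and rows downward; lengths in mm; the calibration is good to about 2 mm. A picture is of the moment at which its call begins: read the wrist's pose just before it. get_calibration takes no time and is no camera call.
- robot.sign_off(): hands the job in; it is judged then, once.
The state is a dict: "clock": time; "joints": joint angles; "joint_vel": joint speeds; "effort": joint torques, N m; "position": TCP position; "orientation": TCP orientation; "wrist_force": force on the tool from outside, world axes, zero at the start; "torque": the same for the moment, N m; "finger_gap": opening from 0.0 (shut) to 1.0 (fully open); "grip_force": force on a finger pad.
Only numpy, scipy, OpenCV 4.12 (cv2) and the standard library are available. Lean on these libraries where they do the work, as an engineer would, in place of code of your own. Each camera call takes 0.05 s, during which the arm holds its last target. There are 200 camera calls.

## Working session

There is one attempt and no reset: what is moved stays moved. The work goes in short steps, Python scripts to look and compute and a shell command to move; the robot and the scene stay as the last step left them, time stands still between calls to the robot, and variables do not carry over. Pictures are saved under pics/ and viewed, at most 10 in all, crops included, and the job is handed in when it is done.

```bash
mkdir -p pics; ls; python3 - <<'E'
from cell import robot, viewer
import cv2, numpy as np
np.set_printoptions(precision=3,suppress=True)
s=robot.state(); print(s)
for n in ("top","side","wrist"):
    c=viewer.get_calibration(n); print(n,c)
    cv2.imwrite(f"pics/{n}0.png",viewer.snapshot(n))
E
```

```text
pics
{'clock': 0.0, 'joints': array([ 1.296,  0.508, -0.238,  1.501,  0.126,  1.149, -0.155]), 'joint_vel': array([-0.002, -0.001, -0.001, -0.   ,  0.001, -0.001,  0.001]), 'effort': array([  0.001, -62.061,  -2.186, -24.965,   0.013,   0.012,  -0.   ]), 'position': array([ 231.451, -579.996,  230.415]), 'orientation': array([-3.14,  0.  ,  0.38]), 'wrist_force': array([ 0.398,  0.603, -0.137]), 'torque': array([0.04 , 0.006, 0.005]), 'grip_force': 0.0, 'finger_gap': 0.9958861546714968}
top {'fovy': 52.04700459238529, 'cx': 326.5809247912871, 'cy': 241.9047031575449, 'pose': array([[   0.019,   -0.996,    0.092,  471.216],
       [  -0.999,   -0.016,    0.03 ,  -58.003],
       [  -0.028,   -0.092,   -0.995, 1118.065],
       [   0.   ,    0.   ,    0.   ,    1.   ]])}
side {'fovy': 53.065281006729165, 'cx': 323.39612126460213, 'cy': 235.3081657692257, 'pose': array([[ -0.842,  -0.279,   0.462,  59.114],
       [ -0.54 ,   0.441,  -0.717, 746.561],
       [ -0.004,  -0.853,  -0.522, 655.232],
       [  0.   ,   0.   ,   0.   ,   1.   ]])}
wrist {'fovy': 59.205683171293, 'cx': 326.5831068488966, 'cy': 233.38976874646607, 'T_tool_cam': array([[   0.001,   -0.954,   -0.299,   75.535],
       [   1.   ,    0.001,   -0.001,   -0.626],
       [   0.001,   -0.299,    0.954, -141.318],
       [   0.   ,    0.   ,    0.   ,    1.   ]])}
```

View pics/top0.png

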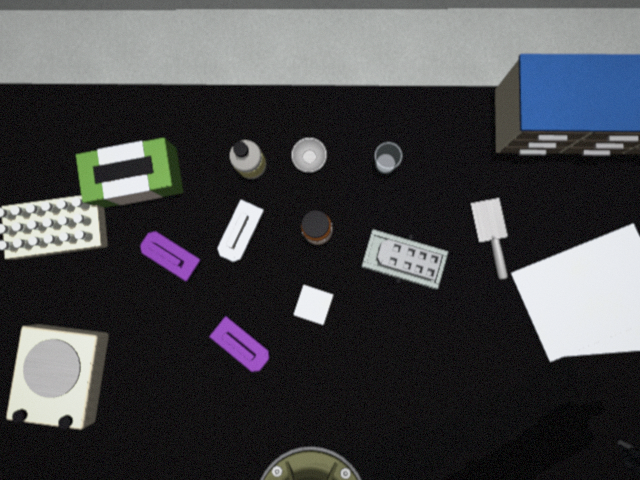

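View pics/side0.png

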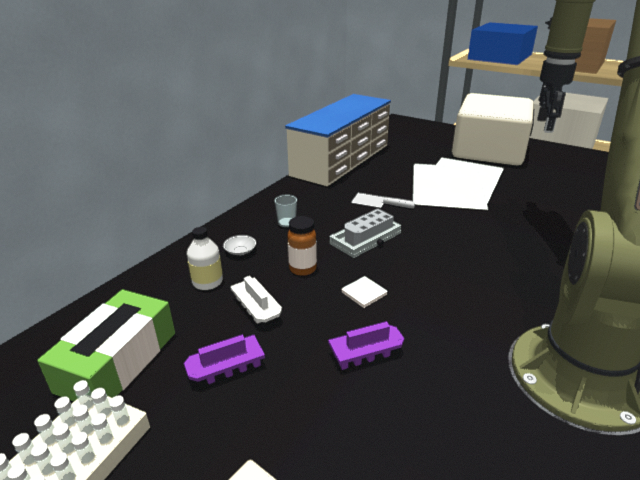

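Top view: the white ridged plate is at (240,231). It could be confused with the purple look-alikes at (170,256) and (240,345), the paper pad at (313,304) and the white sheet at (590,290). By the description I choose (240,231). The block and carrier are at (405,259). I'll check both in one close crop.

```bash
cat > h.py <<'E'
from cell import robot, viewer
import cv2, numpy as np
from scipy.spatial.transform import Rotation as R
np.set_printoptions(precision=2,suppress=True)
def cam(n):
    c=viewer.get_calibration(n); f=240/np.tan(np.radians(c["fovy"])/2)
    if n=="wrist":
        s=robot.state(); T=np.eye(4); T[:3,:3]=R.from_euler("xyz",s["orientation"]).as_matrix(); T[:3,3]=s["position"]
        P=T@c["T_tool_cam"]
    else: P=c["pose"]
    return f,c["cx"],c["cy"],P
def ray(C,uv,z):
    f,cx,cy,P=C; uv=np.atleast_2d(uv).astype(float)
    d=np.c_[(uv[:,0]-cx)/f,(uv[:,1]-cy)/f,np.ones(len(uv))]@P[:3,:3].T
    return P[:3,3]+d*((z-P[2,3])/d[:,2])[:,None]
def pix(C,X):
    f,cx,cy,P=C; q=(np.atleast_2d(X)-P[:3,3])@P[:3,:3]
    return np.c_[cx+f*q[:,0]/q[:,2],cy+f*q[:,1]/q[:,2]]
E
python3 - <<'E'
from h import *
im=cv2.imread("pics/top0.png")
a=im[190:275,200:285]; b=im[215:300,360:460]
a=cv2.resize(a,None,fx=4.5,fy=4.5,interpolation=2); b=cv2.resize(b,None,fx=4.5,fy=4.5,interpolation=2)[:a.shape[0],:410]
cv2.imwrite("pics/c1.png",np.hstack([a,b]))
C=cam("top")
m=cv2.inRange(im,(190,190,190),(255,255,255))
n,l,st,ce=cv2.connectedComponentsWithStats(m)
for i in range(1,n):
    if 200<ce[i][0]<350 and 180<ce[i][1]<340 and st[i][4]>200:
        print(st[i],ce[i],cv2.minAreaRect(cv2.findNonZero((l==i).astype('uint8'))),ray(C,ce[i],32))
print(ray(C,[[405,259]],50))
E
```

```text
[ 218  200   45   61 1285] [238.89 230.48] ((238.8129425048828, 230.9654998779297), (24.327043533325195, 58.8988037109375), 25.70995330810547) [[593.87 171.29  32.  ]]
[294 286  38  38 949] [312.94 304.18] ((312.8999938964844, 304.3000183105469), (30.35786247253418, 30.990320205688477), 18.434947967529297) [[433.59   2.07  32.  ]]
[[ 535.29 -196.47   50.  ]]
```

View pics/c1.png

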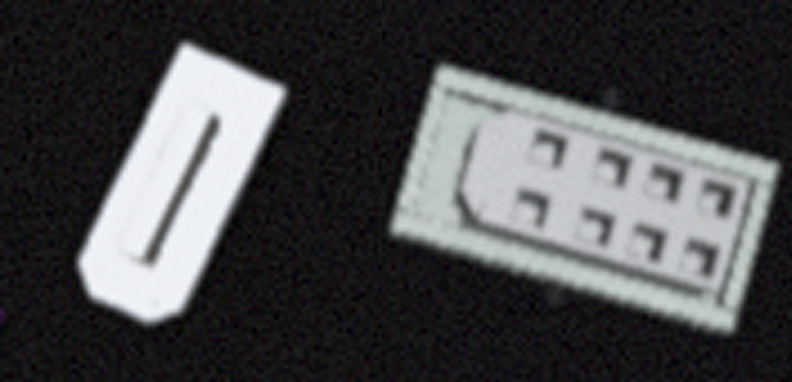

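The crop confirms a white, ridged plate. Its cut end is at the lower left (full-image px ≈(225,257)), and the block's cut end is on the left (≈(463,250)→ crop px, full ≈(383,247)).

```bash
cat >> h.py <<'E'
def go(x,y,z,yaw):
    """shift in present tool axes and turn about tool z (deg)"""
    s=robot.state(); M=R.from_euler("xyz",s["orientation"]).as_matrix()
    t=(np.array([x,y,z])-s["position"])@M
    d=np.degrees((yaw-s["orientation"][2]+np.pi)%(2*np.pi)-np.pi)
    print("shift tool",t,"turn",-d,"yaw now",s["orientation"][2])
def rect(pts):
    """min-area rectangle of world xy points: centre, long, short, angle of the long axis"""
    (c,(w,h),a)=cv2.minAreaRect(np.float32(pts))
    if w<h: w,h,a=h,w,a+90
    return np.array(c),w,h,a%180
def big(m):
    n,l,st,ce=cv2.connectedComponentsWithStats(m); i=1+np.argmax(st[1:,4])
    c,_=cv2.findContours((l==i).astype('uint8'),cv2.RETR_EXTERNAL,cv2.CHAIN_APPROX_NONE); return c[0][:,0]
E
python3 - <<'E'
from h import *
im=cv2.imread("pics/top0.png"); C=cam("top")
def sub(lo,x0,x1,y0,y1):
    m=np.zeros((480,640),'uint8'); m[y0:y1,x0:x1]=cv2.inRange(im,lo,(255,)*3)[y0:y1,x0:x1]; return m
print("plate",rect(ray(C,big(sub((120,)*3,210,275,190,270)),32)[:,:2]))
m=cv2.morphologyEx(sub((70,)*3,350,460,220,300),cv2.MORPH_CLOSE,np.ones((5,5)))
print("carrier",rect(ray(C,big(m),24)[:,:2]))
# bottle caps / beaker tops
print("amber",ray(C,[316,222],125),"white",ray(C,[239,149],135),"beaker",ray(C,[388,155],70),"dish",ray(C,[309,154],22),"spat",ray(C,[489,235],5))
go(535,-196,231,1.3)
E
```

```text
plate (array([592.82, 171.33]), 134.77975463867188, 58.89213562011719, 156.309326171875)
carrier (array([ 537.82, -198.53]), 177.02853393554688, 90.06250762939453, 74.2657699584961)
amber [[603.21  -5.77 125.  ]] white [[750.75 155.29 135.  ]] beaker [[ 759.4  -156.21   70.  ]] dish [[772.94  18.87  22.  ]] spat [[ 595.46 -390.84    5.  ]]
shift tool [ 424.27 -244.23   -0.05] turn -52.723568231384526 yaw now 0.3798001409624563
```

```bash
python3 -m handwheel '[[85,[38,-22,0],0],[85,[38,-22,0],0],[85,[38,-22,0],0],[85,[38,-22,0],0],[85,[38,-22,0],0],[85,[38,-22,0],0],[85,[38,-22,0],0],[85,[38,-22,0],0],[85,[38,-22,0],0],[85,[38,-22,0],0],[85,[38,-22,0],0]]'; python3 -m handwheel '[[85,[0,0,0],-8.8],[85,[0,0,0],-8.8],[85,[0,0,0],-8.8],[85,[0,0,0],-8.8],[85,[0,0,0],-8.8],[85,[0,0,0],-8.5],[85,[0,0,0],0],[85,[0,0,0],0]]'
python3 - <<'E'
from h import *
C=cam("wrist"); im=viewer.snapshot("wrist"); cv2.imwrite("pics/w1.png",im)
print(robot.state()["position"],robot.state()["orientation"]); np.save("w1.npy",np.array([*C[:3],*C[3].ravel()]))
E
```

```text
clock: 1.52
position: [530.8, -199.6, 231.1]
orientation: [-3.141, 0.0, 0.38]
wrist_force: [0.5, -0.0, 0.0]
finger_gap: 0.992
grip_force: 0.0
clock: 2.52
position: [530.1, -200.8, 231.1]
orientation: [-3.141, -0.0, 1.293]
wrist_force: [-0.6, 0.1, -0.3]
finger_gap: 0.994
grip_force: 0.0
[ 530.11 -200.78  231.22] [-3.14 -0.    1.29]
```

View pics/w1.png

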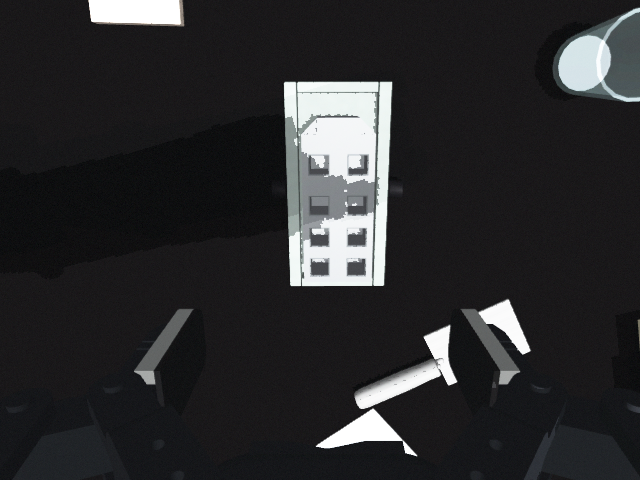

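The wrist view shows the block with its wells (cols 310-367, rows 155-276), the cut end up at row ~117, and the carrier rim at (284-392, 82-286). The arm's shadow crosses the left side. I'll measure it on an enlarged crop.

```bash
python3 - <<'E'
from h import *
im=cv2.imread("pics/w1.png")
b=im[100:290,275:405]
b=cv2.convertScaleAbs(b,alpha=1.0)
b=cv2.resize(b,None,fx=6,fy=3.1,interpolation=0)
for r in range(100,290,10): cv2.putText(b,str(r),(0,int((r-100)*3.1)+4),0,.4,(0,0,255)); cv2.line(b,(30,int((r-100)*3.1)),(50,int((r-100)*3.1)),(0,0,255))
for c in range(275,405,10): cv2.putText(b,str(c),((c-275)*6,12),0,.4,(0,0,255)); cv2.line(b,((c-275)*6,14),((c-275)*6,30),(0,0,255))
cv2.imwrite("pics/c2.png",b)
E
```

```text
(no output)
```

View pics/c2.png

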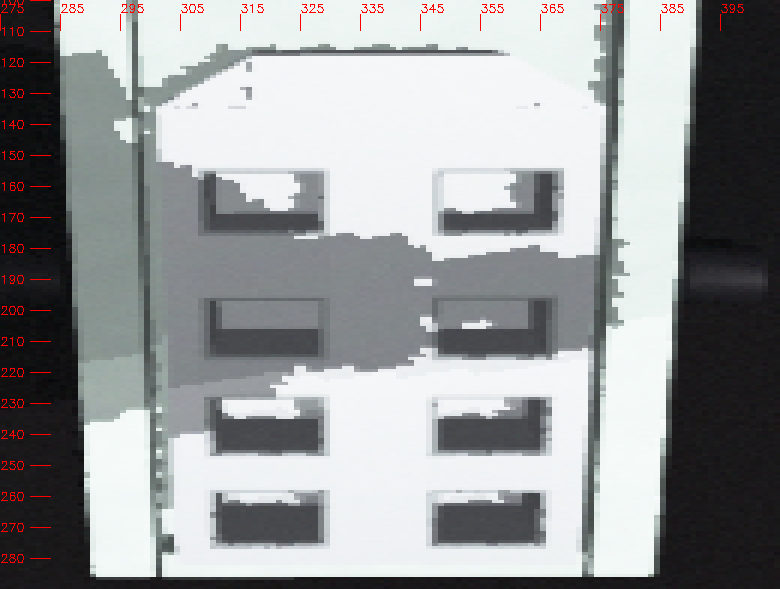

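The crop shows all eight well outlines clearly. I read their edges and fit the block's centre and yaw at z = 50.

```bash
python3 - <<'E'
from h import *
v=np.load("w1.npy"); C=(v[0],v[1],v[2],v[3:].reshape(4,4))
ed=[(31,155,175.8,308.2,329.8,347,368.8),(-1,195.8,215.5,308.2,329.8,347,368),(-27,227.7,246.8,309.2,329.8,346.3,367),(-53,257.7,276.5,310,329.7,346.3,366.7)]
W=[];L=[]
for y,t,b,l1,r1,l2,r2 in ed:
    for x,l,r in((-15,l1,r1),(15,l2,r2)):
        for sx,u in((-7.2,l),(7.2,r)):
            for sy,w in((7.2,t),(-7.2,b)):
                L.append((x+sx,y+sy)); W.append(ray(C,[u-.5,w-.5],50)[0,:2])
L=np.array(L);W=np.array(W)
def fit(L,W):
    a=L-L.mean(0);b=W-W.mean(0); U,S,V=np.linalg.svd(a.T@b); Q=(U@V).T; print("det",np.linalg.det(Q),"scale",S.sum()/(a**2).sum())
    o=W.mean(0)-Q@L.mean(0); print("centre",o,"y axis deg",np.degrees(np.arctan2(Q[1,1],Q[0,1])),"rms",np.sqrt(((L@Q.T+o-W)**2).mean()));return o,Q
o,Q=fit(L,W)
cr=ray(C,[[284.5,82],[391.5,82],[384,285.5],[290.5,285.5]],24)[:,:2]
oc,_=fit(np.array([[-44,87],[44,87],[44,-87],[-44,-87]]),cr)
print("block rel carrier",Q.T@(o-oc),"cut end",Q.T@(ray(C,[340,115.8],50)[0,:2]-o))
s=robot.state();print("rel TCP-block in block axes",Q.T@(s["position"][:2]-o))
# plate view: same relation
th=np.radians(156.3);Y=np.array([np.cos(th),np.sin(th)]);X=np.array([Y[1],-Y[0]])
d=Q.T@(s["position"][:2]-o);p=np.array([592.8,171.3])+X*d[0]+Y*d[1];print(p)
go(p[0],p[1],231-18,th)
E
```

```text
det 1.0000000000000002 scale 1.0029084463481917
centre [ 537.32 -203.11] y axis deg 74.34299777887759 rms 1.0043719144968364
det 1.0000000000000004 scale 0.9821385939040826
centre [ 539.08 -198.49] y axis deg 74.30242067956921 rms 1.6763428963690348
block rel carrier [-0.45 -4.93] cut end [ 1.37 66.58]
rel TCP-block in block axes [-7.57  0.3 ]
[589.49 164.48]
shift tool [367.56 -42.98  18.23] turn -82.20267081963428 yaw now 1.2932423611314534
```

```bash
python3 -m handwheel '[[85,[46,-5.4,0],0],[85,[46,-5.4,0],0],[85,[46,-5.4,0],0],[85,[46,-5.4,0],0],[85,[46,-5.4,0],0],[85,[46,-5.4,0],0],[85,[46,-5.4,0],0],[85,[46,-5.2,18],0]]'; python3 -m handwheel '[[85,[0,0,0],-9.1],[85,[0,0,0],-9.1],[85,[0,0,0],-9.1],[85,[0,0,0],-9.1],[85,[0,0,0],-9.1],[85,[0,0,0],-9.1],[85,[0,0,0],-9.1],[85,[0,0,0],-9.1],[85,[0,0,0],-9.4],[85,[0,0,0],0],[85,[0,0,0],0]]'
python3 - <<'E'
from h import *
C=cam("wrist"); im=viewer.snapshot("wrist"); cv2.imwrite("pics/w2.png",im)
print(robot.state()["position"],robot.state()["orientation"]); np.save("w2.npy",np.array([*C[:3],*C[3].ravel()]))
b=cv2.resize(im[90:300,250:440],None,fx=4,fy=2.85,interpolation=0)
for r in range(90,300,10): cv2.putText(b,str(r),(0,int((r-90)*2.85)+4),0,.4,(0,0,255)); cv2.line(b,(30,int((r-90)*2.85)),(50,int((r-90)*2.85)),(0,0,255))
for c in range(250,440,10): cv2.putText(b,str(c),((c-250)*4,12),0,.4,(0,0,255)); cv2.line(b,((c-250)*4,14),((c-250)*4,30),(0,0,255))
cv2.imwrite("pics/c3.png",b)
E
```

```text
clock: 3.58
position: [589.6, 167.0, 214.4]
orientation: [3.139, -0.001, 1.294]
wrist_force: [0.1, -0.7, -0.0]
finger_gap: 0.993
grip_force: 0.0
clock: 4.95
position: [588.6, 165.1, 213.2]
orientation: [-3.141, -0.0, 2.727]
wrist_force: [0.2, 0.4, -0.0]
finger_gap: 0.997
grip_force: 0.0
[588.6  165.13 213.29] [-3.14  0.    2.73]
```

View pics/c3.png

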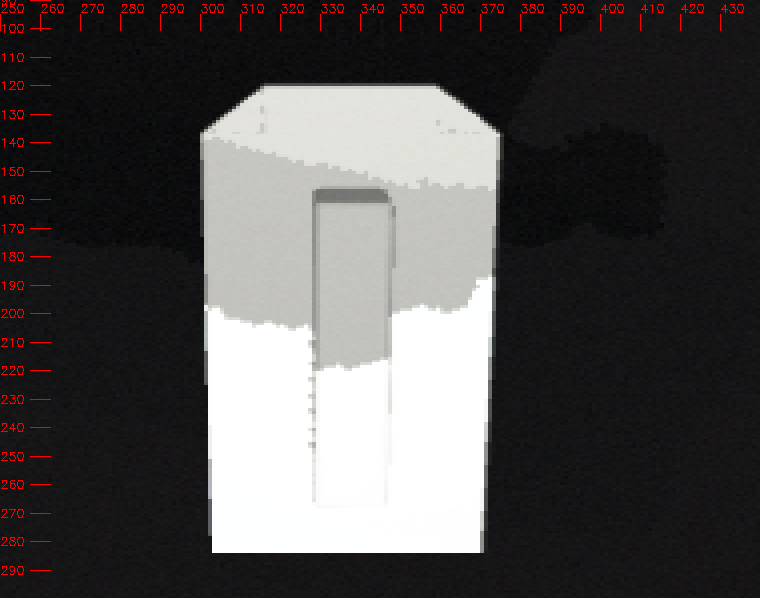

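The crop shows the plate with its cut end up: corners at (315,120)/(359,120) and (300,137)/(375,137), square end at (303,284)/(371,284), ridge centred at col ~337. It is the right part and the right way round for the gripper.

```bash
python3 - <<'E'
from h import *
v=np.load("w2.npy"); C=(v[0],v[1],v[2],v[3:].reshape(4,4))
uv=np.array([[315.5,119.5],[359.3,119.5],[300.3,136.5],[374.9,136.5],[302.8,283.7],[371,283.7]])-.5
L=np.array([[-16,66],[16,66],[-28,54],[28,54],[-28,-66],[28,-66.]])
W=ray(C,uv,32)[:,:2]
a=L-L.mean(0);b=W-W.mean(0); U,S,V=np.linalg.svd(a.T@b); Q=(U@V).T
o=W.mean(0)-Q@L.mean(0); th=np.arctan2(Q[1,1],Q[0,1])
print(S.sum()/(a**2).sum(),o,np.degrees(th),(W-o)@Q-L)
s=robot.state();print("rel",Q.T@(s["position"][:2]-o))
print("ridge top",(ray(C,[[328,155.5],[346,155.5],[328,267],[346,267]],62)[:,:2]-o)@Q)
go(o[0],o[1],38,th)
E
```

```text
0.9978588460655391 [592.7  172.07] 156.42627294212892 [[-0.27  0.04]
 [ 0.03 -0.06]
 [ 0.25 -0.18]
 [-0.08 -0.35]
 [-0.28  0.37]
 [ 0.35  0.19]]
rel [-8.    0.98]
ridge top [[ -6.84  42.96]
 [  5.51  42.93]
 [ -7.   -39.2 ]
 [  6.39 -39.24]]
shift tool [ -0.94   8.03 175.29] turn -0.16492543680900726 yaw now 2.72727500757086
```

```bash
python3 -m handwheel '[[85,[-1,8,0],-0.2],[60,[0,0,40],0],[60,[0,0,40],0],[60,[0,0,40],0],[50,[0,0,25],0],[50,[0,0,20],0],[50,[0,0,12],0],[50,[0,0,0],0],[50,[0,0,0],0]]'; python3 -m handwheel '[[5,[0,0,0],0],[5,[0,0,0],0],[5,[0,0,0],0],[5,[0,0,0],0],[5,[0,0,0],0],[5,[0,0,0],0],[5,[0,0,0],0],[5,[0,0,0],0]]'
```

```text
clock: 6.12
position: [593.3, 172.5, 37.2]
orientation: [3.141, 0.001, 2.734]
wrist_force: [0.6, -0.1, 0.7]
finger_gap: 0.582
grip_force: 0.0
clock: 7.12
position: [593.1, 172.2, 37.0]
orientation: [3.141, 0.001, 2.734]
wrist_force: [-0.5, -0.7, 5.7]
finger_gap: 0.151
grip_force: 59.3
```

```bash
python3 -m handwheel '[[5,[0,0,-10],0],[5,[0,0,-30],0],[5,[0,0,-40],0],[5,[0,0,-40],0],[5,[0,0,-40],0],[5,[0,0,-30],0],[5,[0,0,0],0]]'; python3 - <<'E'
from h import *
# TCP relative to the plate at grasp was ~(0,0); target block centre with biases
cv2.imwrite("pics/s2.png",viewer.snapshot("side")[100:340,130:450])
th=np.radians(74.34)
go(537.32,-203.11,228,th)
print(robot.state()["wrist_force"])
E
```

```text
clock: 8.0
position: [593.3, 173.0, 228.9]
orientation: [3.139, 0.003, 2.734]
wrist_force: [-0.1, -0.1, -1.7]
finger_gap: 0.151
grip_force: 58.6
shift tool [ -97.76 -366.54   -1.16] turn 82.31914304292397 yaw now 2.7342178494517917
[ 0.14 -0.08 -2.43]
```

View pics/s2.png

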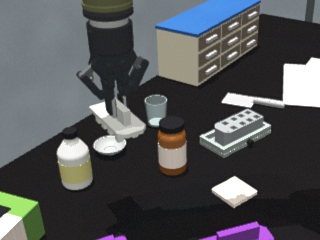

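The plate hangs level in the gripper above the bottles. Next I carry it to the block.

```bash
python3 -m handwheel '[[5,[-9,-33,0],0],[5,[-9,-33,0],0],[5,[-9,-33,0],0],[5,[-9,-33,0],0],[5,[-9,-33,0],0],[5,[-9,-33,0],0],[5,[-9,-33,0],0],[5,[-9,-33,0],0],[5,[-9,-33,0],0],[5,[-9,-33,0],0],[5,[-8,-36,0],0]]'; python3 -m handwheel '[[5,[0,0,0],8.2],[5,[0,0,0],8.2],[5,[0,0,0],8.2],[5,[0,0,0],8.2],[5,[0,0,0],8.2],[5,[0,0,0],8.2],[5,[0,0,0],8.2],[5,[0,0,0],8.2],[5,[0,0,0],8.2],[5,[0,0,0],8.5],[5,[0,0,0],0],[5,[0,0,0],0]]'; python3 - <<'E'
from h import *
go(537.32,-203.11,97,np.radians(74.34)); print(robot.state()["wrist_force"])
E
```

```text
clock: 9.43
position: [536.6, -203.8, 224.6]
orientation: [-3.142, -0.003, 2.735]
wrist_force: [0.3, -0.1, -1.4]
finger_gap: 0.149
grip_force: 58.7
clock: 10.92
position: [537.2, -202.8, 225.4]
orientation: [-3.14, -0.0, 1.301]
wrist_force: [-0.6, -0.2, -1.5]
finger_gap: 0.148
grip_force: 58.7
shift tool [ -0.33   0.38 128.45] turn 0.20564714572573944 yaw now 1.3010669857228274
[-0.58 -0.19 -1.45]
```

```bash
python3 -m handwheel '[[5,[-0.3,0.4,30],0.2],[5,[0,0,30],0],[5,[0,0,30],0],[5,[0,0,25],0],[5,[0,0,15],0],[5,[0,0,0],0],[5,[0,0,0],0]]'; python3 -m handwheel '[[5,[0,0,2],0],[5,[0,0,2],0],[5,[0,0,2],0],[5,[0,0,2],0],[5,[0,0,1],0],[5,[0,0,0],0]]';  python3 -m handwheel '[[5,[0,0,1],0],[5,[0,0,1],0],[5,[0,0,0],0]]'
```

```text
clock: 11.8
position: [538.6, -203.3, 97.1]
orientation: [3.14, -0.0, 1.295]
wrist_force: [-0.1, 0.7, -1.0]
finger_gap: 0.15
grip_force: 58.8
clock: 12.55
position: [538.0, -203.2, 87.1]
orientation: [-3.141, -0.0, 1.294]
wrist_force: [-0.6, -0.8, -1.1]
finger_gap: 0.149
grip_force: 58.8
clock: 12.92
position: [538.0, -203.2, 85.2]
orientation: [-3.141, -0.0, 1.294]
wrist_force: [-0.6, -0.1, -0.8]
finger_gap: 0.151
grip_force: 58.8
```

```bash
python3 -m handwheel '[[5,[0,0,1],0],[5,[0,0,1],0],[5,[0,0,1],0],[5,[0,0,0],0]]'; python3 -m handwheel '[[5,[0,0,1],0],[5,[0,0,1],0],[5,[0,0,1],0],[5,[0,0,0],0]]'
```

```text
clock: 13.42
position: [537.9, -203.2, 82.2]
orientation: [-3.141, -0.0, 1.294]
wrist_force: [-0.2, -0.7, -2.2]
finger_gap: 0.151
grip_force: 58.8
clock: 13.92
position: [538.0, -203.2, 79.2]
orientation: [-3.141, -0.0, 1.294]
wrist_force: [-0.2, -0.8, -1.5]
finger_gap: 0.153
grip_force: 58.8
```

The tips are 8 mm below the block's top face with no reaction force, so all the teeth are in. I continue gently to the seat.

```bash
python3 -m handwheel '[[5,[0,0,2],0],[5,[0,0,2],0],[5,[0,0,2],0],[5,[0,0,2],0],[5,[0,0,2],0],[5,[0,0,0],0]]'; python3 -m handwheel '[[5,[0,0,1],0],[5,[0,0,1],0],[5,[0,0,1],0],[5,[0,0,1],0],[5,[0,0,0],0]]'; python3 -m handwheel '[[5,[0,0,0.7],0],[5,[0,0,0.7],0],[5,[0,0,0],0]]'
```

```text
clock: 14.68
position: [537.9, -203.2, 69.1]
orientation: [-3.141, -0.0, 1.294]
wrist_force: [-0.2, 0.1, -1.5]
finger_gap: 0.15
grip_force: 58.8
clock: 15.3
position: [537.9, -203.2, 65.2]
orientation: [-3.141, -0.0, 1.294]
wrist_force: [-0.1, -0.5, -2.2]
finger_gap: 0.149
grip_force: 58.8
clock: 15.68
position: [538.0, -203.2, 63.8]
orientation: [-3.141, -0.0, 1.294]
wrist_force: [-0.8, -0.2, -0.8]
finger_gap: 0.153
grip_force: 58.8
```

```bash
python3 -m handwheel '[[5,[0,0,0.5],0],[5,[0,0,0.5],0],[5,[0,0,0],0]]'; python3 -m handwheel '[[5,[0,0,0.4],0],[5,[0,0,0],0]]'
```

```text
clock: 16.05
position: [538.0, -203.2, 63.0]
orientation: [3.141, 0.0, 1.294]
wrist_force: [-0.6, 0.6, 0.4]
finger_gap: 0.152
grip_force: 58.9
clock: 16.3
position: [538.0, -203.2, 63.0]
orientation: [3.141, 0.0, 1.294]
wrist_force: [-2.4, -0.7, 5.8]
finger_gap: 0.151
grip_force: 59.9
```

It seated at the expected height (TCP 63.0, light contact). I open, retreat and check.

```bash
python3 -m handwheel '[[50,[0,0,0],0],[50,[0,0,0],0],[50,[0,0,0],0],[50,[0,0,0],0],[50,[0,0,0],0],[50,[0,0,-5],0],[50,[0,0,-30],0],[50,[0,0,-40],0],[50,[0,0,-40],0],[50,[0,0,-40],0],[50,[0,0,-20],0],[50,[0,0,0],0]]'; python3 - <<'E'
from h import *
a=viewer.snapshot("wrist")[60:300,230:450]; b=viewer.snapshot("side")[150:310,170:450]
b=cv2.resize(b,None,fx=1.8,fy=1.5*1.2); a=cv2.resize(a,None,fx=1.2,fy=1.2)
cv2.imwrite("pics/end.png",np.hstack([a,b[:288,:]]))
E
```

```text
clock: 17.8
position: [538.8, -203.2, 239.3]
orientation: [3.138, 0.0, 1.294]
wrist_force: [-0.1, -0.2, -0.4]
finger_gap: 0.585
grip_force: 0.0
```

View pics/end.png

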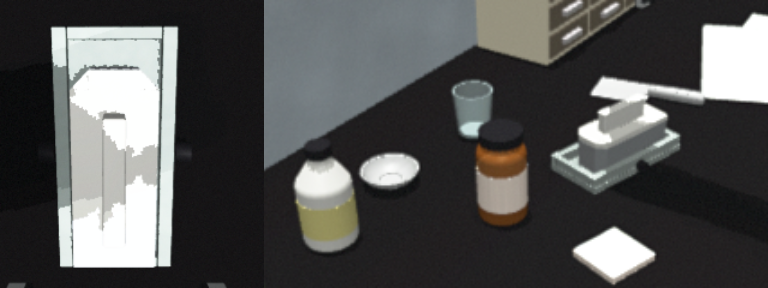

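Both views show the plate flush on the block, its cut corners matching the block's. The neighbouring objects are undisturbed and the gripper is clear.

```bash
python3 -c "
from cell import robot
print(robot.sign_off())"
```

```text
the job is handed in; nothing more can be done
None
```

The stopper plate is seated flush on the sample block with all eight teeth in their wells and has been released; nothing else on the bench was touched, and the job was handed in after about 18 s on the robot clock (no verdict was returned).

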